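Tap a flanged bearing cup square into a heat-press swing-arm hub

ROBOT

A 7-joint arm with a two-finger parallel gripper is mounted at the origin on the work surface. World frame = base frame: x ahead of the robot, y to its left, z up, the work surface at z = 0. Lengths are in m, angles in rad, forces in N, time in s.
With the tool pointing down it reaches from about 0.35 to 0.9 m from the base axis. Payload 19.9 kg.
Tool frame: the origin (TCP) lies at the very end of the fingers, on their centre line; the grasp point (between the pads) lies 19 mm behind it; z points along the fingers, y is the line along which they close (so a half turn about z gives the same grasp; the last joint's range is limited). The gripper opens to 94 mm and grips with 3 to 60 N. Pads are 16 mm wide; open, the fingers measure 119 mm over their backs; the gripper's body (75 mm by 177 mm) begins 78 mm behind the grasp point.
Start: joints at [-1.361, 0.417, -0.01, 1.614, 0.005, 1.111, -0.053], TCP at [0.156, 0.605, 0.205] pointing down, gripper open.
Joint ranges: [-2.81, 2.81], [-0.39, 2.02], [-1.27, 1.25], [0.06, 2.57], [-1.19, 4.33], [0.19, 2], [-2.82, 2.82]. Speed limits (rad/s): [1.89, 1.89, 2.39, 2.39, 3.01, 3.01, 3.01].

INTERFACE

Orientations are given as a unit quaternion [x, y, z, w].
In Python, from station import get_state, capture, hand_in, search_frame, silhouettes, mark_of gives the robot as it stands.
- The arm moves only by the tool send_rows, never from a script. Its argument "targets" is a list of rows, each a list of 3 entries, a list of its own where there are three numbers: the finger opening in m, from 0 to 0.094, then the shift along the tool's x, y, z in m, then the turn about the tool's z in rad. In form: [[hand, [tx, ty, tz], twist], ...]. A call has 1 to 20 rows; each row is the pose to reach, as a shift and turn from the pose commanded when the call began, along the tool's axes at that moment; what a row does not reach only later rows make up. A row lasts 1/10 s, in which the tool goes at most 50 mm and 8.59 degrees, less where a joint would pass 70% of its speed; a pose out of reach is approached as far as the arm can. A call with a gripper value outside its range is refused whole. The fingers move at their own pace and stop on an object; "force" is the grip in N (left out, the last holds). Time passes only in rows, so rows that repeat a pose let the fingers close. It gives the time, the measured TCP pose, the force, the opening and the grip force at its end, in the units of the state.
- get_state(): the state, without advancing time (a new reading comes with each control period).
- capture(name): name is "scene" or "top" or "wrist"; returns a dict with "color" (480x640x3 uint8, blue, green, red), "range_z" (480x640 float32, m along the optical axis (not along the pixel's ray), 0 where there is no reading), "K" (3x3 intrinsics, pixels), "origin" and "rotation" of the camera in the world; the wrist camera has in their place "tool_from_camera" (4x4, takes a point from camera to tool coordinates, whose origin is the TCP and whose axes are the flange's). Camera axes: x right, y down, z forward; pixel columns grow to the right and rows downward; lengths in m; the calibration is good to about 2 mm. A picture is of the moment at which its call begins: read the wrist's pose just before it.
- hand_in(): hands the job in; it is judged then, once.
Trained networks look in a picture, given as the dict that the camera call returned (one of the last four; its "shot" number tells which), for a name from the list of things; names that differ only in an ending like _2 or _b are one class to them, and where a whole thing is asked for, a point or a joint stands for the part that bears it (a point fixed in the world has none). Each returns a list of dicts, best first, with "confidence" (0 to 1); they miss things now and then, are a little off and sometimes report something else, mostly with a low value. They report only what shows in the picture. A call takes as long as a camera call. They do not tell look-alikes from the thing itself.
- search_frame(picture, target): "xyz" ([x, y, z] in m, in world coordinates, good to about 4 mm: the middle of the surface that is visible of it).
- silhouettes(picture, target): "mask" (480x640 bool, what is visible of it).
- mark_of(picture, target): "xyz" ([x, y, z] in m, in world coordinates, good to about 4 mm: a listed point, or the origin of a listed thing).
The state is a dict: "time": time; "joints": joint angles; "joint_velocities": joint speeds; "effort": joint torques, N m; "tool_pos": TCP position; "tool_rot": TCP orientation; "ft_force": force on the tool from outside, world axes, zero at the start; "wrist_torque": the same for the moment, N m; "grip_width": finger opening in m; "gripper_force": force on a finger pad.
Only numpy, scipy, OpenCV 4.12 (cv2) and the standard library are available. Lean on these libraries where they do the work, as an engineer would, in place of code of your own. Each camera call takes 0.05 s, during which the arm holds its last target. There are 200 camera calls.

TASK

The bearing cup of the heat press's swing arm has been started in the hub's bore and sits a little crooked. With the brass drift from the tool block, tap it lightly (never over 50 N) in turn on opposite sides of its flange until it is fully home and square, never cocking it more than 6 degrees nor touching it with anything but the drift, and finish with a steady half-second push of 20 to 25 N on the seated flange to be sure that it yields no more. Then stand the drift back upright in its empty hole and leave the other things where they are.

Things in the scene. Friction and masses are not known exactly. Their poses are not given: they have to be found in the camera images.
- hub_face (a point): centre of the flat top of the fixed grey swing-arm hub (94 mm diameter, 60 mm high), on the axis of its upright 52 mm through bore; z up. Hub and arm lie on a packing board (130 mm wide), so the face is 70 to 86 mm above the bench. Its +x runs along the blue beam (50 mm wide, below the face; end plate 110 mm wide, 240 mm out). Clamp bolts 165 mm out stand 4 mm above the face.
- cup: steel flanged bearing cup held by friction in the tight bore. Origin on its axis at the flange's underside, z up its axis. Flange 70 mm across, 5 mm thick; barrel below it 52 mm across, 18 mm long; a 42 mm hole right through. It starts with the flange about 8 mm above the hub's face, tilted about 2 degrees in any direction. Home: flange flat on the hub's face, origin at hub_face.
- cup_top (a point): centre of the cup's flat upper face, 5 mm above the cup's origin; the ring 21 to 35 mm around it can be tapped. Some 4 to 12 N on one side makes it creep down, the far side staying or lifting a little: a 4 mm tap lowers the middle 1 to 2 mm. A side landed on the hub stops and the force climbs steeply; meeting it faster than about 15 mm/s is a blow that can pass 50 N.
- drift_mid (a point): centre of the brass drift, half-way up: a round bar 16 mm thick and 100 mm long with flat ends, 0.17 kg, standing upright in one of the block's holes, 76 mm of it showing; z up the bar, its lower end 50 mm below this point
- hole0 (a point): floor centre of one hole of the fixed wooden tool block: 66 mm (x) by 140 mm (y), 34 mm high. Its two round holes, 70 mm apart along y, are 24 mm wide and 24 mm deep (floor 10 mm, mouth 34 mm above the bench). Axes: the block's, z up. One hole holds the drift, the other the punch.
- hole1 (a point): centre of the floor of the block's other hole, 70 mm along the block's +y from hole0; same size and axes.
- punch: bystander: dark steel centre punch, 14 mm thick body 64 mm high with a slimmer tapered nose pointing up, 112 mm in all, standing in the other hole; origin at its foot
- tub: bystander: white grease tub with black lid, 68 mm diameter, 62 mm high, origin at its underside
- race: bystander: loose steel bearing ring, 60 mm outside, 44 mm inside, 14 mm high, origin at its underside
- spanner: bystander: steel spanner, 170 mm long, lying on the bench, origin at its middle, underside
Mind the look-alikes: they are no part of the job. Leave any orange or purple look-alike of the cup alone.

How it is judged:
On the way, in this order (a step that is already met when the one before it is completed fails the run):
1. the drift is lifted out of the block (z of drift_mid in the frame of hole0 above 0.08 m), for 0.1 s.
2. the cup, home (flange within 1.5 mm of the hub's face) and square (1.5 degrees), takes a steady push of 18 to 28 N from the drift (z of cup in the frame of hub_face below 0.0015 m and angle between the z axis of cup and the z axis of hub_face, either way round below 0.026 rad and contact force between drift and cup between 18 and 28 N), for 0.4 s.
At the end, for the whole second after the job is handed in: the cup's flange lies on the hub's face (centre within 1.5 mm, square within 1.5 degrees) and the drift stands released and at rest, upright, on the floor of one of the block's holes (z of cup in the frame of hub_face below 0.0015 m and angle between the z axis of cup and the z axis of hub_face, either way round below 0.026 rad and ((horizontal distance between drift_mid and hole0 below 0.01 m and z of drift_mid in the frame of hole0 below 0.054 m) or (horizontal distance between drift_mid and hole1 below 0.01 m and z of drift_mid in the frame of hole1 below 0.054 m)) and angle between drift_mid's own z axis and vertical below 0.2 rad and linear speed of drift below 0.02 m/s); the robot touches nothing.
It fails at once if the drift strikes or pushes the cup with more than 50 N (contact force between drift and cup above 50 N).
It fails at once if the cup cocks in the bore by more than 6 degrees (angle between the z axis of cup and the z axis of hub_face, either way round above 0.105 rad).
It fails at once if the fingers touch the cup (contact force between the fingers and cup above 1 N).
It fails at once if the arm touches the cup (contact force between the arm and cup above 1 N).
It fails at once if a bystander is moved by more than 20 mm (distance of any of punch, tub, race, spanner from where it was at the start of the episode above 0.02 m).
It also fails if it takes over 67 s, if anything falls off the work surface, if the arm or the gripper's body presses on something with over 40 N, if the wrist force passes 120 N, or if a joint passes its speed limit or range.

## Working session

There is one attempt and no reset: what is moved stays moved. The work goes in short steps, Python scripts to look and compute and a tool call to move; the robot and the scene stay as the last step left them, time stands still between calls to the robot, and variables do not carry over. Pictures are saved under pics/ and viewed, at most 10 in all, crops included, and the job is handed in when it is done.

Besides the shell and the picture viewer there is one more tool, called as name(argument=value, ...) on one line, values as JSON. send_rows: Moves the arm, as the interface text tells. Its arguments: {"type":"object","properties":{"targets":{"type":"array","items":{"type":"array"}},"force":{"type":"number"}},"required":["targets"]}

```bash
mkdir -p pics; ls
cat > h.py <<'E'
import numpy as np, cv2
from station import *
from scipy.spatial.transform import Rotation as R
def world(p):
    z=p["range_z"];K=p["K"];v,u=np.mgrid[0:480,0:640]
    c=np.stack([(u-K[0,2])/K[0,0]*z,(v-K[1,2])/K[1,1]*z,z],-1)
    if "origin" in p: Rm,o=np.array(p["rotation"]),np.array(p["origin"])
    else:
        s=p["st"];T=np.array(p["tool_from_camera"]);Rt=R.from_quat(s["tool_rot"]).as_matrix()
        Rm=Rt@T[:3,:3];o=Rt@T[:3,3]+s["tool_pos"]
    w=c@Rm.T+o; w[z==0]=np.nan; return w
def cap(n):
    s=get_state(); p=capture(n); p["st"]=s; return p
E
python3 - <<'E'
from h import *
s=get_state();print({k:np.round(v,3) for k,v in s.items()})
for n in("scene","top"):
    p=cap(n);cv2.imwrite(f"pics/{n}0.png",p["color"])
    if n=="top":print(p["origin"],p["rotation"],p["K"])
    for t in["hub_face","cup","cup_top","drift_mid","hole0","hole1","punch","tub","race","spanner"]:
        print(n,t,[(np.round(d["xyz"],3).tolist(),round(d["confidence"],2)) for d in mark_of(p,t)])
E
```

```text
pics
{'time': np.float64(0.0), 'joints': array([-1.361,  0.418, -0.01 ,  1.614,  0.005,  1.111, -0.053]), 'joint_velocities': array([-0.001,  0.004,  0.   , -0.001,  0.001, -0.002, -0.   ]), 'effort': array([-1.0000e-03, -8.5128e+01,  6.3800e-01, -4.2597e+01, -4.9000e-02,
        1.9000e-02,  0.0000e+00]), 'tool_pos': array([0.156, 0.605, 0.205]), 'tool_rot': array([ 0.126,  0.992, -0.001, -0.   ]), 'ft_force': array([-0.302,  0.234,  0.382]), 'wrist_torque': array([-0.035, -0.032, -0.001]), 'gripper_force': np.float64(0.0), 'grip_width': np.float64(0.094)}
scene hub_face []
scene cup [([0.528, -0.043, 0.016], 0.74), ([0.519, 0.106, 0.083], 0.66)]
scene cup_top [([0.523, 0.105, 0.089], 0.74), ([0.368, 0.093, 0.017], 0.58), ([0.53, -0.045, 0.018], 0.56)]
scene drift_mid [([0.488, -0.2, 0.058], 0.94), ([0.519, 0.106, 0.075], 0.3)]
scene hole0 [([0.488, -0.201, 0.01], 0.93), ([0.494, -0.268, 0.014], 0.72)]
scene hole1 [([0.488, -0.201, 0.01], 0.93), ([0.494, -0.268, 0.014], 0.72)]
scene punch [([0.493, -0.272, 0.008], 0.55)]
scene tub [([0.523, 0.102, 0.076], 0.68), ([0.416, 0.331, 0.00
[... 294 characters left out ...]
      1.        ]]
top hub_face [([0.52, 0.106, 0.078], 0.96)]
top cup [([0.521, 0.104, 0.086], 0.93), ([0.525, -0.049, 0.019], 0.86), ([0.366, 0.096, 0.017], 0.6)]
top cup_top [([0.53, -0.044, 0.018], 0.89), ([0.522, 0.112, 0.089], 0.88), ([0.366, 0.094, 0.022], 0.66)]
top drift_mid [([0.49, -0.202, 0.059], 0.63)]
top hole0 [([0.494, -0.275, 0.01], 0.63), ([0.703, -0.182, -0.001], 0.56), ([0.489, -0.202, 0.011], 0.55)]
top hole1 [([0.494, -0.275, 0.01], 0.63), ([0.703, -0.182, -0.001], 0.56), ([0.489, -0.202, 0.011], 0.55)]
top punch [([0.492, -0.269, 0.011], 0.55)]
top tub [([0.414, 0.329, -0.005], 0.88)]
top race [([0.382, -0.047, 0.002], 0.65)]
top spanner [([0.7, -0.184, -0.004], 0.73)]
```

View pics/top0.png

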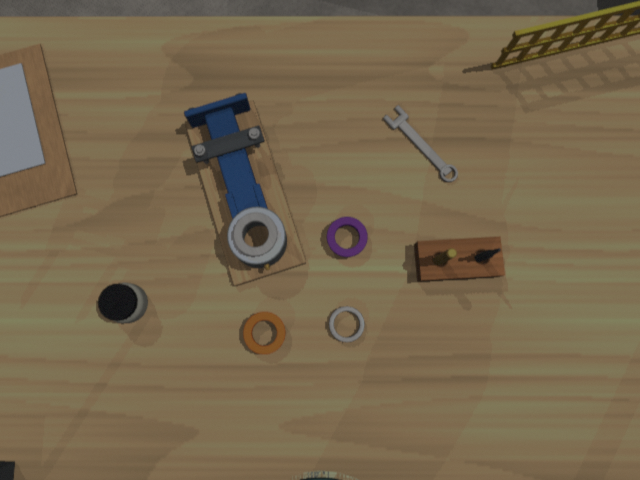

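View pics/scene0.png

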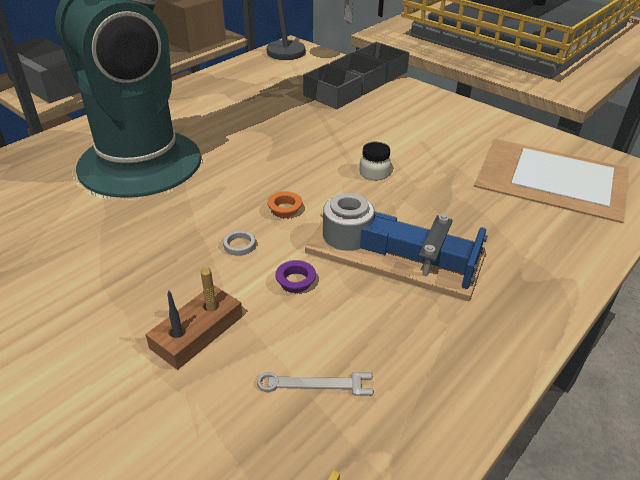

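```bash
sed -i 's/np.array(p\["rotation"\])/R.from_quat(p["rotation"]).as_matrix()/' h.py
cat >> h.py <<'E'
def plane(P):
    for _ in range(4):
        c=P.mean(0);u,s,vt=np.linalg.svd(P-c,full_matrices=False);n=vt[2]*np.sign(vt[2,2]);d=(P-c)@n
        P=P[abs(d)<max(2.5*d.std(),3e-4)]
    return c,n,d.std(),len(P)
E
python3 - <<'E'
from h import *
p=cap("top");w=world(p)
def reg(c,r,z0,z1):
    d=np.hypot(w[...,0]-c[0],w[...,1]-c[1]);return (d<r)&(w[...,2]>z0)&(w[...,2]<z1)
def circ(m):
    q=cv2.minEnclosingCircle(w[m][:,:2].astype(np.float32));return np.round(q,4) if 0 else q
for nm,c,r,z0,z1 in[("drift top",(.49,-.202),.02,.08,.12),("punch",(.493,-.271),.02,.045,.14),("block",(.491,-.236),.1,.028,.04),("cup",(.521,.106),.037,.083,.12),("face",(.521,.106),.06,.065,.083)]:
    m=reg(c,r,z0,z1);P=w[m]
    print(nm,m.sum(),np.round(np.nanmedian(P,0),4),P[:,2].min().round(4),P[:,2].max().round(4),circ(m))
m=reg((.521,.106),.06,.06,.12);print(np.histogram(w[m][:,2],30))
m=reg((.491,-.236),.1,.028,.04);print(cv2.minAreaRect(w[m][:,:2].astype(np.float32)))
P=w[reg((.521,.106),.036,.083,.12)];print(plane(P))
E
```

```text
drift top 131 [ 0.4851 -0.1971  0.1086] 0.0817 0.1129 ((0.4863223433494568, -0.1993338167667389), 0.008521883748471737)
punch 138 [ 0.4888 -0.2663  0.0783] 0.0451 0.122 ((0.4893951117992401, -0.2679746747016907), 0.006821082904934883)
block 2868 [ 0.4851 -0.2351  0.034 ] 0.028 0.0398 ((0.4882720708847046, -0.23519138991832733), 0.07766851782798767)
cup 983 [0.5198 0.1042 0.0881] 0.083 0.0935 ((0.5200531482696533, 0.1043434888124466), 0.03517204895615578)
face 1212 [0.5141 0.0994 0.0754] 0.065 0.0827 ((0.5269407629966736, 0.10508514195680618), 0.054071929305791855)
(array([ 57,  54,  34,  40,  26,  13,  11,   5,   9,   5,  24,  73, 200,
       339, 285, 153,  56,  14,   0,   7,   7,  20,  45, 148, 221, 233,
       186,  91,  35,   4]), array([0.06000334, 0.06111858, 0.06223381, 0.06334905, 0.06446429,
       0.06557952, 0.06669476, 0.06780999, 0.06892523, 0.07004047,
       0.0711557 , 0.07227094, 0.07338617, 0.07450141, 0.07561665,
       0.07673188, 0.07784712, 0.07896235, 0.08007759, 0.08119283,
       0.08230806, 0.0834233 , 0.08453853, 0.08565377, 0.08676901,
       0.08788424, 0.08899948, 0.09011471, 0.09122995, 0.09234519,
       0.09346042]))
((0.48835259675979614, -0.23495513200759888), (0.06653593480587006, 0.14166826009750366), 3.3772644996643066)
(array([0.52024163, 0.10468731, 0.08815049]), array([-0.01533111,  0.03699363,  0.99919789]), np.float64(0.0014453333929966574), 945)
```

The real cup is the grey one in the hub at top (257,235), standing 13 mm above a face at z≈0.075. The orange one (264,333) and purple one (347,237) lie on the bench, so they are look-alikes. The brass drift is at top (448,256), and the dark tapered punch is at (487,256). The drift measures (0.486,-0.199) with its top at z 0.110, which agrees with the block geometry. I'll move above it and take a confirming crop with the wrist camera.

send_rows(targets=[[0.094, [-0.325, -0.283, 0], 0.5], [0.094, [-0.325, -0.283, 0], 0.7], [0.094, [-0.325, -0.283, 0], 1.0], [0.094, [-0.325, -0.283, 0], 1.318], [0.094, [-0.325, -0.283, 0], 1.318], [0.094, [-0.325, -0.283, 0], 1.318], [0.094, [-0.325, -0.283, 0], 1.318], [0.094, [-0.325, -0.283, 0], 1.318], [0.094, [-0.325, -0.283, 0], 1.318], [0.06, [-0.52, -0.696, 0], 1.318], [0.06, [-0.52, -0.696, 0], 1.318], [0.06, [-0.52, -0.696, 0], 1.318], [0.06, [-0.52, -0.696, 0], 1.318], [0.06, [-0.52, -0.696, 0], 1.318], [0.06, [-0.52, -0.696, 0], 1.318], [0.06, [-0.52, -0.696, 0], 1.318], [0.06, [-0.52, -0.696, 0], 1.318], [0.06, [-0.52, -0.696, 0], 1.318], [0.06, [-0.52, -0.696, 0], 1.318], [0.06, [-0.52, -0.696, 0], 1.318]])

```text
time: 3.15
tool_pos: [0.4856, -0.1998, 0.2053]
tool_rot: [0.708, 0.706, -0.0, 0.0]
ft_force: [-0.8, 0.6, -0.0]
grip_width: 0.0598
gripper_force: 0.0
```

Run:
```python
from h import *
p=cap("wrist");cv2.imwrite("pics/w1.png",p["color"]);w=world(p)
m=(np.hypot(w[...,0]-.486,w[...,1]+.199)<.025)&(w[...,2]>.103)&(w[...,2]<.12)
P=w[m];print(len(P),np.median(P,0),cv2.minEnclosingCircle(P[:,:2].astype(np.float32)))
print([(d["xyz"].round(4) if hasattr(d["xyz"],"round") else d["xyz"],d["confidence"]) for d in mark_of(p,"drift_mid")])
```

```text
325 [ 0.48743377 -0.19908309  0.10945599] ((0.487541139125824, -0.20019836723804474), 0.008191900327801704)
[([0.4886, -0.204, 0.0553], 0.93)]
```

View pics/w1.png

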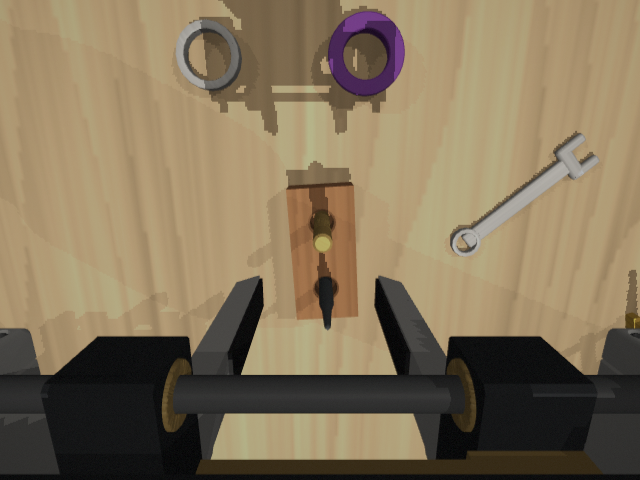

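The wrist view shows the brass drift at (322,242) in the near hole and the black tapered punch behind it at (326,290). I'll grasp the drift with the TCP at z≈0.066.

send_rows(targets=[[0.06, [0, 0.0015, 0.04], 0], [0.06, [0, 0.0015, 0.08], 0], [0.06, [0, 0.0015, 0.11], 0], [0.06, [0, 0.0015, 0.13], 0], [0.06, [0, 0.0015, 0.139], 0], [0.06, [0, 0.0015, 0.139], 0], [0.0, [0, 0.0015, 0.139], 0], [0.0, [0, 0.0015, 0.139], 0], [0.0, [0, 0.0015, 0.139], 0], [0.0, [0, 0.0015, 0.139], 0], [0.0, [0, 0.0015, 0.139], 0], [0.0, [0, 0.0015, 0.139], 0]], force=60)

```text
time: 4.45
tool_pos: [0.4875, -0.1984, 0.0666]
tool_rot: [0.707, 0.707, 0.0, 0.0]
ft_force: [-3.1, -0.6, -1.9]
grip_width: 0.0157
gripper_force: 28.8
```

send_rows(targets=[[0.0, [0, 0, -0.01], 0], [0.0, [0, 0, -0.03], 0], [0.0, [0, 0, -0.06], 0], [0.0, [0, 0, -0.1], 0], [0.0, [0, 0, -0.13], 0], [0.0, [0, 0, -0.139], 0], [0.0, [0, 0, -0.139], 0], [0.0, [0, 0, -0.139], 0]])

```text
time: 5.25
tool_pos: [0.487, -0.198, 0.2045]
tool_rot: [0.707, 0.708, -0.0, -0.0]
ft_force: [0.2, 0.1, -2.5]
grip_width: 0.015
gripper_force: 60.0
```

Run:
```python
from h import *
s=get_state();print(s["time"],s["tool_pos"],s["grip_width"],s["gripper_force"],s["ft_force"])
p=cap("scene");w=world(p)
for d in silhouettes(p,"drift_mid")[:2]:
    m=d["mask"];P=w[m];P=P[np.isfinite(P[:,2])];print(d["confidence"],len(P),P.min(0),P.max(0))
    # axis from thin slices
    P=P[np.hypot(P[:,0]-.487,P[:,1]+.198)<.03]
    for z in np.arange(.14,.26,.01):
        q=P[abs(P[:,2]-z)<.005]
        if len(q)>5:print(round(z,3),len(q),np.median(q,0).round(4))
cv2.imwrite("pics/s2.png",cv2.resize(p["color"][180:340,120:330],None,fx=3,fy=3))
```

```text
5.25 [ 0.4869516  -0.19797524  0.20454356] 0.015006583956113104 59.99879479408264 [ 0.19822313  0.12808503 -2.5210234 ]
0.98 450 [ 0.3402588  -0.20677486 -0.00072551] [ 0.49734634 -0.08570181  0.24961441]
0.15 32 [ 0.4931 -0.2021  0.1518]
0.16 53 [ 0.4939 -0.2016  0.1595]
0.17 55 [ 0.4937 -0.2018  0.1696]
0.18 58 [ 0.4936 -0.2007  0.1792]
0.19 63 [ 0.493  -0.2019  0.1899]
0.2 48 [ 0.4922 -0.2033  0.199 ]
0.21 26 [ 0.4896 -0.2054  0.2101]
0.22 28 [ 0.4893 -0.2048  0.2198]
0.23 28 [ 0.4895 -0.2053  0.2298]
0.24 31 [ 0.4904 -0.2052  0.2402]
0.25 27 [ 0.4871 -0.2032  0.248 ]
0.63 682 [4.09685317e-01 6.90065559e-02 1.78761086e-04] [0.55905161 0.23600091 0.09329666]
```

```bash
cat >> h.py <<'E'
def cupcheck(ps=None):
    out=[]
    W=[world(cap("top")) for _ in range(3)]
    w=np.nanmedian(np.stack([np.where(x==0,np.nan,x) for x in W]),0)
    def reg(c,r0,r1,z0,z1):
        d=np.hypot(w[...,0]-c[0],w[...,1]-c[1]);P=w[(d<r1)&(d>r0)&(w[...,2]>z0)&(w[...,2]<z1)];return P
    c=(.5201,.1044)
    F=plane(reg(c,.038,.045,.069,.081)); C=plane(reg(c,.0225,.034,.077,.098)); B=plane(reg((.6,-.05),0,.05,-.01,.01))
    for n,q in(("face",F),("cup",C),("bench",B)): print(n,q[0].round(4),q[1].round(4),round(q[2],5),q[3])
    n=C[1]-B[1];print("cup rel bench tilt deg",np.degrees(np.hypot(*n[:2])).round(2),"high dir",(-n[:2]/np.hypot(*n[:2])).round(2),"h above face",(C[0][2]-F[0][2]).round(4))
E
python3 -c "
from h import *
cupcheck()"
```

```text
face [0.5196 0.1041 0.0755] [-0.0022  0.0013  1.    ] 0.00091 687
cup [0.5199 0.104  0.0882] [-0.0159  0.0383  0.9991] 0.00088 783
bench [ 6.029e-01 -5.000e-02 -2.000e-04] [-3.e-04 -0.e+00  1.e+00] 0.00099 2209
cup rel bench tilt deg 2.37 high dir [ 0.38 -0.93] h above face 0.0127
```

The drift is held upright with its lower end at TCP−0.056. The cup top is at z 0.0882, the face at 0.0755, and the tilt is 2.4° with the high side toward (0.38,−0.93). I'll approach above the high side.

send_rows(targets=[[0.0, [0.03, 0.005, 0], 0], [0.0, [0.075, 0.012, 0], 0], [0.0, [0.12, 0.02, 0], 0], [0.0, [0.165, 0.027, 0], 0], [0.0, [0.21, 0.034, 0], 0], [0.0, [0.25, 0.04, 0.01], 0], [0.0, [0.27, 0.0436, 0.025], 0], [0.0, [0.276, 0.0436, 0.04], 0], [0.0, [0.276, 0.0436, 0.05], 0], [0.0, [0.276, 0.0436, 0.0535], 0], [0.0, [0.276, 0.0436, 0.0535], 0], [0.0, [0.276, 0.0436, 0.0535], 0]])

```text
time: 6.7
tool_pos: [0.531, 0.0766, 0.1525]
tool_rot: [0.707, 0.707, 0.0, 0.0]
ft_force: [0.5, 0.4, -1.3]
grip_width: 0.015
gripper_force: 60.0
```

send_rows(targets=[[0.0, [0, 0, 0.0012], 0], [0.0, [0, 0, 0.0024], 0], [0.0, [0, 0, 0.0036], 0], [0.0, [0, 0, 0.0046], 0], [0.0, [0, 0, 0.0056], 0], [0.0, [0, 0, 0.0066], 0], [0.0, [0, 0, 0.0066], 0]])

```text
time: 7.4
tool_pos: [0.531, 0.0776, 0.1455]
tool_rot: [0.707, 0.707, 0.0, 0.0]
ft_force: [0.4, -0.6, 0.1]
grip_width: 0.015
gripper_force: 60.0
```

send_rows(targets=[[0.0, [0, 0, 0.001], 0], [0.0, [0, 0, 0.002], 0], [0.0, [0, 0, 0.003], 0], [0.0, [0, 0, 0.003], 0]])

```text
time: 7.8
tool_pos: [0.5311, 0.0773, 0.1425]
tool_rot: [0.707, 0.707, 0.0, 0.0]
ft_force: [1.2, -3.8, 3.6]
grip_width: 0.0154
gripper_force: 60.0
```

send_rows(targets=[[0.0, [0, 0, 0.001], 0], [0.0, [0, 0, 0.001], 0], [0.0, [0, 0, -0.005], 0], [0.0, [0, 0, -0.011], 0], [0.0, [0.02, -0.008, -0.011], 0], [0.0, [0.042, -0.017, -0.011], 0], [0.0, [0.053, -0.0217, -0.011], 0], [0.0, [0.053, -0.0217, -0.009], 0], [0.0, [0.053, -0.0217, -0.006], 0], [0.0, [0.053, -0.0217, -0.0045], 0], [0.0, [0.053, -0.0217, -0.003], 0], [0.0, [0.053, -0.0217, -0.002], 0], [0.0, [0.053, -0.0217, -0.001], 0], [0.0, [0.053, -0.0217, -0.001], 0]])

```text
time: 9.2
tool_pos: [0.5092, 0.1305, 0.1434]
tool_rot: [0.707, 0.707, 0.0, 0.0]
ft_force: [0.7, -1.3, 0.3]
grip_width: 0.0151
gripper_force: 60.0
```

send_rows(targets=[[0.0, [0, 0, 0.001], 0], [0.0, [0, 0, 0.002], 0], [0.0, [0, 0, 0.003], 0], [0.0, [0, 0, 0.004], 0], [0.0, [0, 0, 0.004], 0]])

```text
time: 9.7
tool_pos: [0.5089, 0.1311, 0.1394]
tool_rot: [0.707, 0.708, 0.0, -0.0]
ft_force: [-2.3, 0.9, 4.4]
grip_width: 0.0149
gripper_force: 60.0
```

send_rows(targets=[[0.0, [0, 0, -0.006], 0], [0.0, [0, 0, -0.012], 0], [0.0, [-0.02, 0.008, -0.012], 0], [0.0, [-0.042, 0.017, -0.012], 0], [0.0, [-0.053, 0.0217, -0.012], 0], [0.0, [-0.053, 0.0217, -0.009], 0], [0.0, [-0.053, 0.0217, -0.006], 0], [0.0, [-0.053, 0.0217, -0.005], 0], [0.0, [-0.053, 0.0217, -0.004], 0], [0.0, [-0.053, 0.0217, -0.003], 0], [0.0, [-0.053, 0.0217, -0.002], 0], [0.0, [-0.053, 0.0217, -0.001], 0], [0.0, [-0.053, 0.0217, 0], 0], [0.0, [-0.053, 0.0217, 0.0008], 0], [0.0, [-0.053, 0.0217, 0.0008], 0]])

```text
time: 11.2
tool_pos: [0.531, 0.0775, 0.1387]
tool_rot: [0.707, 0.707, 0.0, 0.0]
ft_force: [1.1, -0.6, 3.5]
grip_width: 0.015
gripper_force: 60.0
```

send_rows(targets=[[0.0, [0, 0, -0.006], 0], [0.0, [0, 0, -0.011], 0], [0.0, [0.02, -0.008, -0.011], 0], [0.0, [0.042, -0.017, -0.011], 0], [0.0, [0.053, -0.0217, -0.01], 0], [0.0, [0.053, -0.0217, -0.007], 0], [0.0, [0.053, -0.0217, -0.005], 0], [0.0, [0.053, -0.0217, -0.004], 0], [0.0, [0.053, -0.0217, -0.003], 0], [0.0, [0.053, -0.0217, -0.002], 0], [0.0, [0.053, -0.0217, -0.001], 0], [0.0, [0.053, -0.0217, 0], 0], [0.0, [0.053, -0.0217, 0.0008], 0], [0.0, [0.053, -0.0217, 0.0016], 0], [0.0, [0.053, -0.0217, 0.0016], 0]])

```text
time: 12.7
tool_pos: [0.5091, 0.1309, 0.1373]
tool_rot: [0.707, 0.707, 0.0, -0.0]
ft_force: [-1.3, 0.4, 6.6]
grip_width: 0.0152
gripper_force: 60.0
```

send_rows(targets=[[0.0, [0, 0, -0.006], 0], [0.0, [0, 0, -0.011], 0], [0.0, [-0.02, 0.008, -0.011], 0], [0.0, [-0.042, 0.017, -0.011], 0], [0.0, [-0.053, 0.0217, -0.01], 0], [0.0, [-0.053, 0.0217, -0.007], 0], [0.0, [-0.053, 0.0217, -0.005], 0], [0.0, [-0.053, 0.0217, -0.004], 0], [0.0, [-0.053, 0.0217, -0.003], 0], [0.0, [-0.053, 0.0217, -0.002], 0], [0.0, [-0.053, 0.0217, -0.001], 0], [0.0, [-0.053, 0.0217, 0], 0], [0.0, [-0.053, 0.0217, 0.0005], 0], [0.0, [-0.053, 0.0217, 0.0005], 0]])

```text
time: 14.1
tool_pos: [0.5311, 0.0778, 0.137]
tool_rot: [0.707, 0.707, 0.0, 0.0]
ft_force: [-2.9, -0.3, 11.3]
grip_width: 0.0153
gripper_force: 60.0
```

send_rows(targets=[[0.0, [0, 0, 0.0004], 0], [0.0, [0, 0, 0.0004], 0]])

```text
time: 14.3
tool_pos: [0.5312, 0.0778, 0.137]
tool_rot: [0.707, 0.707, 0.001, 0.0]
ft_force: [-5.1, -0.3, 17.1]
grip_width: 0.0152
gripper_force: 60.0
```

send_rows(targets=[[0.0, [0, 0, -0.006], 0], [0.0, [0, 0, -0.011], 0], [0.0, [0.02, -0.008, -0.011], 0], [0.0, [0.042, -0.017, -0.011], 0], [0.0, [0.053, -0.0217, -0.01], 0], [0.0, [0.053, -0.0217, -0.007], 0], [0.0, [0.053, -0.0217, -0.005], 0], [0.0, [0.053, -0.0217, -0.004], 0], [0.0, [0.053, -0.0217, -0.003], 0], [0.0, [0.053, -0.0217, -0.002], 0], [0.0, [0.053, -0.0217, -0.001], 0], [0.0, [0.053, -0.0217, -0.0003], 0], [0.0, [0.053, -0.0217, 0.0002], 0], [0.0, [0.053, -0.0217, 0.0002], 0]])

```text
time: 15.7
tool_pos: [0.5094, 0.1305, 0.1369]
tool_rot: [0.707, 0.707, 0.0, 0.0]
ft_force: [-6.5, -1.9, 20.6]
grip_width: 0.0151
gripper_force: 60.0
```

Both sides have landed at the same height, with about 22 N on the cup. I'll hold this push.

send_rows(targets=[[0.0, [0, 0, 0], 0], [0.0, [0, 0, 0], 0], [0.0, [0, 0, 0], 0]])

```text
time: 16.0
tool_pos: [0.5094, 0.1305, 0.1369]
tool_rot: [0.707, 0.707, 0.0, 0.0]
ft_force: [-6.2, -1.2, 21.2]
grip_width: 0.0157
gripper_force: 60.0
```

send_rows(targets=[[0.0, [0, 0, 0], 0], [0.0, [0, 0, 0], 0], [0.0, [0, 0, 0], 0], [0.0, [0, 0, 0], 0]])

```text
time: 16.4
tool_pos: [0.5094, 0.1305, 0.1369]
tool_rot: [0.707, 0.707, 0.001, 0.0]
ft_force: [-6.3, -1.4, 20.5]
grip_width: 0.0152
gripper_force: 60.0
```

send_rows(targets=[[0.0, [0, 0, -0.01], 0], [0.0, [0, 0, -0.035], 0], [0.0, [-0.01, 0, -0.06], 0], [0.0, [-0.05, -0.003, -0.068], 0], [0.0, [-0.1, -0.006, -0.068], 0], [0.0, [-0.15, -0.01, -0.068], 0], [0.0, [-0.2, -0.014, -0.068], 0], [0.0, [-0.25, -0.018, -0.068], 0], [0.0, [-0.295, -0.02, -0.068], 0], [0.0, [-0.32, -0.022, -0.068], 0], [0.0, [-0.329, -0.022, -0.068], 0], [0.0, [-0.329, -0.022, -0.068], 0], [0.0, [-0.329, -0.022, -0.068], 0], [0.0, [-0.329, -0.022, -0.068], 0]])

```text
time: 17.8
tool_pos: [0.4877, -0.1968, 0.2039]
tool_rot: [0.706, 0.708, 0.0, -0.0]
ft_force: [0.2, 0.3, -0.3]
grip_width: 0.0151
gripper_force: 60.0
```

Run:
```python
from h import *
s=get_state();print(s["tool_pos"],s["tool_rot"],s["ft_force"])
cupcheck()
p=cap("scene");w=world(p)
P=w[silhouettes(p,"drift_mid")[0]["mask"]];P=P[np.hypot(P[:,0]-.487,P[:,1]+.198)<.03]
for z in np.arange(.14,.26,.01):
    q=P[abs(P[:,2]-z)<.005]
    if len(q)>5:print(round(z,3),len(q),np.median(q,0).round(4))
```

```text
[ 0.48769323 -0.1967711   0.20386337] [ 7.05979021e-01  7.08232711e-01  1.39886543e-04 -1.71872182e-04] [ 0.20697655  0.27231846 -0.26652266]
face [0.5194 0.1042 0.0755] [0.0019 0.001  1.    ] 0.00094 695
cup [0.52   0.1041 0.0804] [7.0e-04 1.6e-03 1.0e+00] 0.00088 777
bench [ 6.029e-01 -5.010e-02 -2.000e-04] [-5.e-04 -2.e-04  1.e+00] 0.00101 2219
cup rel bench tilt deg 0.12 high dir [-0.58 -0.81] h above face 0.0049
0.15 36 [ 0.4934 -0.2014  0.1518]
0.16 57 [ 0.4935 -0.2018  0.1592]
0.17 62 [ 0.4937 -0.2013  0.17  ]
0.18 59 [ 0.4939 -0.2012  0.1804]
0.19 66 [ 0.4935 -0.2012  0.1902]
0.2 46 [ 0.4925 -0.2028  0.1984]
0.21 33 [ 0.4901 -0.2041  0.2094]
0.22 26 [ 0.4905 -0.2041  0.2202]
0.23 32 [ 0.4905 -0.2044  0.2305]
0.24 27 [ 0.4902 -0.2047  0.2401]
0.25 24 [ 0.4892 -0.2032  0.2474]
```

The cup is home: 4.9 mm above the face with 0.1° tilt, and the push held at about 22 N. The drift is still upright, so I'll put it back in its hole.

send_rows(targets=[[0.0, [-0.002, 0, 0.03], 0], [0.0, [-0.002, 0, 0.06], 0], [0.0, [-0.002, 0, 0.09], 0], [0.0, [-0.002, 0, 0.105], 0], [0.0, [-0.002, 0, 0.11], 0], [0.0, [-0.002, 0, 0.115], 0], [0.0, [-0.002, 0, 0.12], 0], [0.0, [-0.002, 0, 0.125], 0], [0.0, [-0.002, 0, 0.13], 0], [0.0, [-0.002, 0, 0.134], 0], [0.0, [-0.002, 0, 0.136], 0], [0.0, [-0.002, 0, 0.136], 0], [0.0, [-0.002, 0, 0.136], 0]])

```text
time: 19.35
tool_pos: [0.4873, -0.2004, 0.068]
tool_rot: [0.707, 0.707, -0.0, 0.0]
ft_force: [-0.4, 0.3, -2.2]
grip_width: 0.0149
gripper_force: 60.0
```

send_rows(targets=[[0.0, [0.001, 0, 0.001], 0], [0.0, [0.001, 0, 0.001], 0], [0.0, [0.001, 0, 0.001], 0], [0.018, [0.001, 0, 0.001], 0], [0.022, [0.001, 0, 0.001], 0], [0.03, [0.001, 0, 0.001], 0], [0.045, [0.001, 0, 0.001], 0], [0.06, [0.001, 0, 0.001], 0], [0.06, [0.001, 0, 0.001], 0], [0.06, [0.001, 0, -0.01], 0], [0.06, [0.001, 0, -0.03], 0], [0.06, [0.001, 0, -0.06], 0], [0.06, [0.001, 0, -0.1], 0], [0.06, [0.001, 0, -0.137], 0], [0.06, [0.001, 0, -0.137], 0], [0.06, [0.001, 0, -0.137], 0]])

```text
time: 20.95
tool_pos: [0.4876, -0.1993, 0.2059]
tool_rot: [0.707, 0.708, 0.001, 0.001]
ft_force: [-0.1, 0.2, -1.1]
grip_width: 0.0598
gripper_force: 0.0
```

Run:
```python
from h import *
s=get_state();print(s["tool_pos"],s["grip_width"],s["ft_force"])
p=cap("wrist");cv2.imwrite("pics/w3.png",p["color"]);w=world(p)
m=(np.hypot(w[...,0]-.487,w[...,1]+.2)<.025)&(w[...,2]>.103)&(w[...,2]<.14);P=w[m];print(len(P),np.median(P,0),cv2.minEnclosingCircle(P[:,:2].astype(np.float32)))
```

```text
[ 0.48757889 -0.19926956  0.20593126] 0.05976214002030595 [-0.08923046  0.23771985 -1.05057642]
323 [ 0.48646039 -0.19994375  0.10958967] ((0.4865458905696869, -0.20114533603191376), 0.008168810047209263)
```

View pics/w3.png

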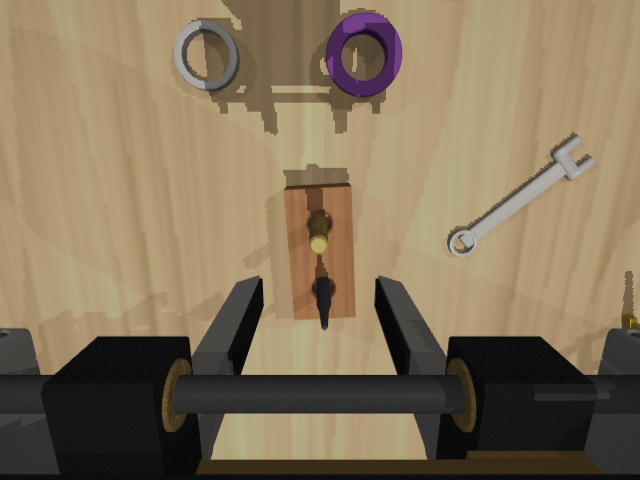

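The picture shows the drift upright in its hole at (318,244), top at z 0.1096 as at the start. The punch is still in place at (324,300).

```bash
python3 -c "
from station import *
print(hand_in())"
```

```text
the job is handed in; nothing more can be done
None
```

The job is handed in, though no verdict came back: the cup measured home and square (0.1° tilt) after a steady push of about 22 N, the drift is back upright in its hole, and the punch beside it had not moved.

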